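# Finger-check two injector plungers

### The job

Check that two of the four upright injectors move freely: with the fingertips press the broad flat cap gently down by about a centimetre, hold it there for a second and let it spring back up, then do the same with the domed cap. Do not touch the hollow-topped and the narrow flat-topped injectors, leave everything else on the bench where it is, and do not lift, tip or shift any injector.

Things in the scene. Friction and masses are not known exactly. Their poses are not given: they have to be found in the camera images.
- broad: Injector upright in a free-standing dark steel holder (1.8 kg, not bolted down), block 80 x 80 x 36 mm; above it a steel collar 38 mm across up to 66 mm, a spring 29 mm across, then the sprung cap from 104 mm up. Origin: centre of the holder's underside, z up. It carries the broad cap.
- broad_top (a point): THE BROAD FLAT CAP: a plain solid disc 44 mm in diameter, 12 mm thick, flat top 116 mm above the bench. This point: the middle of its top surface. It moves with the cap.
- domed: Injector upright in a free-standing dark steel holder (1.8 kg, not bolted down), block 80 x 80 x 36 mm; above it a steel collar 38 mm across up to 66 mm, a spring 29 mm across, then the sprung cap from 104 mm up. Origin: centre of the holder's underside, z up. It carries the domed cap.
- domed_top (a point): THE DOMED CAP: 30 mm in diameter, its top a hemisphere-like dome whose summit (this point) is 123 mm above the bench. This point: the middle of its top surface. It moves with the cap.
- hollow: Injector upright in a free-standing dark steel holder (1.8 kg, not bolted down), block 80 x 80 x 36 mm; above it a steel collar 38 mm across up to 66 mm, a spring 29 mm across, then the sprung cap from 104 mm up. Origin: centre of the holder's underside, z up. It carries the hollow cap.
- hollow_top (a point): Not to be touched. The hollow cap: 44 mm in diameter like the broad one but with an open recess 28 mm in diameter and 8 mm deep in its top; rim 116 mm above the bench. This point: the centre of its mouth, at the height of its rim.
- narrow: Injector upright in a free-standing dark steel holder (1.8 kg, not bolted down), block 80 x 80 x 36 mm; above it a steel collar 38 mm across up to 66 mm, a spring 29 mm across, then the sprung cap from 104 mm up. Origin: centre of the holder's underside, z up. It carries the narrow cap.
- narrow_top (a point): Not to be touched. The narrow flat cap: 30 mm in diameter like the domed one but with a flat top, 119 mm above the bench. This point: the middle of its top surface. It moves with the cap.
- broad_cap (a joint): How far the broad cap is pressed down, m: 0 = up at rest, 0.016 = hard stop. It slides straight down and a spring returns it when let go; it takes about 2.2 N to start, 4.7 N at 10 mm and 6.2 N at the stop.
- domed_cap (a joint): How far the domed cap is pressed down, m: 0 = up at rest, 0.016 = hard stop. It slides straight down and a spring returns it when let go; it takes about 2.2 N to start, 4.7 N at 10 mm and 6.2 N at the stop.
- grease_jar: Bystander: grease jar with black lid, 56 mm in diameter, 60 mm tall; origin under its centre.
- socket: Bystander: steel spanner socket standing upright, 34 mm in diameter, 50 mm tall; origin under its centre.
- bearing: Bystander: bearing ring lying flat, 52 mm outside, 24 mm bore, 16 mm tall; origin under its centre.
- nozzle_nut: Bystander: dark stepped nozzle nut standing upright, 30 mm in diameter, 50 mm tall; origin under its centre.
- wrench: Bystander: steel wrench lying on the bench near its back, roughly along y.
- screwdriver: Bystander: screwdriver lying on the bench near its back, roughly along y.
Not all that is in view belongs to the job. What is shaped like the domed but pink or yellow is not meant.

How it is judged:
By the outcome, as a careful person would: the job done as asked, in the order asked, and still so for the second after the job is handed in, with the robot touching nothing.
It also fails if it takes over 48 s, if anything falls off the work surface, if the arm or the gripper's body presses on something with over 40 N, if the wrist force passes 120 N, or if a joint passes its speed limit or range.

### The arm

A 6-joint arm with a two-finger parallel gripper is mounted at the origin on the work surface. World frame = base frame: x ahead of the robot, y to its left, z up, the work surface at z = 0. Lengths are in mm, angles in rad, forces in N, time in s.
With the tool pointing down it reaches from about 350 to 975 mm from the base axis. Payload 7.1 kg.
Tool frame: the origin (TCP) lies on the front face of the gripper's body, between the roots of the fingers; the fingertips stand 80 mm ahead of it and the grasp point (between the pads) lies 61 mm ahead of it; z points along the fingers, y is the line along which they close (so a half turn about z gives the same grasp; the last joint's range is limited). The gripper opens to 88 mm and grips with 3 to 60 N. Pads are 20 mm wide; open, the fingers measure 115 mm over their backs; the gripper's body (75 mm by 178 mm) begins 61 mm behind the grasp point.
Start: joints at [-1.186, 0.423, 1.63, -0, 1.089, -0.019], TCP at [245.588, -574.71, 302.675] pointing down, gripper open.
Joint ranges: [-3, 3], [-0.9, 2.11], [0.09, 2.58], [-1.31, 4.45], [0.11, 2.69], [-2.54, 2.54]. Speed limits (rad/s): [2.39, 2.39, 3.01, 3.14, 3.14, 3.14].

### API

Orientations are given as a rotation vector (axis times angle).
In Python, from workcell import readout, vision, close_job gives the robot as it stands.
- The arm moves only by the tool servo_tool, never from a script. Its argument "plan" is a list that holds one entry, the list of rows, each a list of 7 numbers: the gripper command: -1 is fully open, 1 is shut, values between are in proportion, then the shift along the world's x, y, z in units of 40 mm (1.0 is 40 mm), then the turn, a rotation vector about the world's x, y, z in units of 5 degrees (1.0 is 5 degrees). A call has 1 to 5 rows; each row shifts and turns the commanded pose from where the row before left it; what a row does not reach is not made up. A row lasts 1/12 s, in which the tool goes at most 41.7 mm and 7.16 degrees, less where a joint would pass 70% of its speed; a pose out of reach is approached as far as the arm can. A call is refused whole if a number of a shift passes 1 or a number of a turn 1, either way. A call with a gripper value outside its range is refused whole. The fingers move at their own pace and stop on an object; the grip force is fixed at half the most. Time passes only in rows, so rows that do not move let the fingers close. It gives the time, the measured TCP pose, the force, the opening and the grip force at its end, in the units of the state.
- readout.get_obs(): the state, without advancing time (a new reading comes with each control period).
- vision.get_image(name): name is "scene" or "top" or "wrist"; returns the picture (384x512x3 uint8, red, green, blue); there is no depth.
- vision.camera_params(name): a dict with "fx", "fy", "cx", "cy" (pixels), "rvec" (rotation vector, rad) and "tvec" (3), from world to camera coordinates, as OpenCV has them; the wrist camera has in their place "hand_eye" (4x4, takes a point from camera to tool coordinates, whose origin is the TCP and whose axes are the flange's). Camera axes: x right, y down, z forward; pixel columns grow to the right and rows downward; lengths in mm; the calibration is good to about 2 mm. A picture is of the moment at which its call begins: read the wrist's pose just before it. camera_params takes no time and is no camera call.
- close_job(): hands the job in; it is judged then, once.
The state is a dict: "t": time; "qpos": joint angles; "qvel": joint speeds; "joint_torque": joint torques, N m; "ee_pos": TCP position; "orientation": TCP orientation; "ft_force": force on the tool from outside, world axes, zero at the start; "moment": the same for the moment, N m; "width": finger opening in mm; "grasp_force": force on a finger pad.
Only numpy, scipy, OpenCV 4.12 (cv2) and the standard library are available. Lean on these libraries where they do the work, as an engineer would, in place of code of your own. Each camera call takes 0.05 s, during which the arm holds its last target. There are 200 camera calls.

## Working session

There is one attempt and no reset: what is moved stays moved. The work goes in short steps, Python scripts to look and compute and a tool call to move; the robot and the scene stay as the last step left them, time stands still between calls to the robot, and variables do not carry over. Pictures are saved under pics/ and viewed, at most 10 in all, crops included, and the job is handed in when it is done.

Besides the shell and the picture viewer there is one more tool, called after "Call:" by a JSON object that holds its "fn" and its "kwargs". servo_tool: Moves the arm, as the interface text tells. Its arguments: {"type":"object","properties":{"plan":{"type":"array"}},"required":["plan"]}

```bash
mkdir -p pics; ls; python3 - <<'E'
from workcell import readout, vision
import cv2
o=readout.get_obs()
print({k:o[k] for k in ("t","ee_pos","orientation","ft_force","width")})
for n in ("scene","top"):
    cv2.imwrite(f"pics/{n}0.png",vision.get_image(n)[:,:,::-1]); print(n,vision.camera_params(n))
print(vision.camera_params("wrist"))
E
```

```text
pics
{'t': 0.0, 'ee_pos': array([ 245.4308262 , -574.29731929,  301.89475788]), 'orientation': array([-3.07623337e+00, -6.29763574e-01,  5.03528327e-04]), 'ft_force': array([ 1.08023026,  0.01765434, -0.38353393]), 'width': 87.59666900016404}
scene {'fx': 399.37966972159234, 'fy': 399.37966972159234, 'cx': 257.9734000010817, 'cy': 193.38956813669628, 'rvec': array([ 1.84436902,  1.29832758, -0.69530439]), 'tvec': array([-178.12983197, -224.68381507, 1365.88654371])}
top {'fx': 498.58234167531674, 'fy': 498.58234167531674, 'cx': 267.31120499541004, 'cy': 195.8622683133095, 'rvec': array([ 2.10027705, -2.13394435,  0.16152713]), 'tvec': array([  22.86123331,  574.2184364 , 1210.14270999])}
{'fx': 346.3634261484217, 'fy': 346.3634261484217, 'cx': 254.54935725404948, 'cy': 189.763798623297, 'hand_eye': array([[ 4.40562344e-04, -9.58678044e-01, -2.84492905e-01,
         7.75035806e+01],
       [ 9.99999425e-01,  1.44275471e-04,  1.06241090e-03,
        -4.95339882e-01],
       [-9.77464660e-04, -2.84493210e-01,  9.58677557e-01,
        -8.15573948e+01],
       [ 0.00000000e+00,  0.00000000e+00,  0.00000000e+00,
         1.00000000e+00]])}
```

View pics/top0.png

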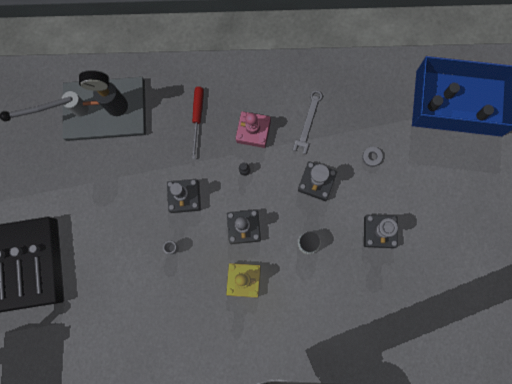

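View pics/scene0.png

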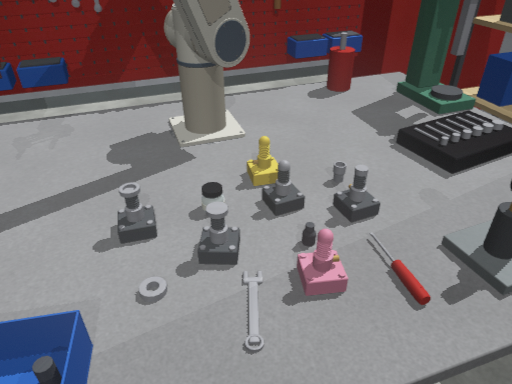

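The top view shows the broad cap near (320,173), the hollow one near (388,228), the narrow one near (177,190) and the grey domed one near (242,224). In the scene view, broad is near (218,210) and domed near (284,167). I'll zoom in on the two targets.

```bash
python3 - <<'E'
import cv2, numpy as np
t=cv2.imread("pics/top0.png"); s=cv2.imread("pics/scene0.png")
def c(im,u,v): 
    x=cv2.resize(im[v-25:v+25,u-25:u+25],(400,300*400//300),interpolation=cv2.INTER_CUBIC)
    return cv2.convertScaleAbs(x,alpha=1.6)[50:350]
a=np.vstack([np.hstack([c(t,320,176),c(t,242,226)]),np.hstack([c(s,218,212),c(s,284,170)])])
cv2.imwrite("pics/crop.png",a)
E
```

```text
(no output)
```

View pics/crop.png

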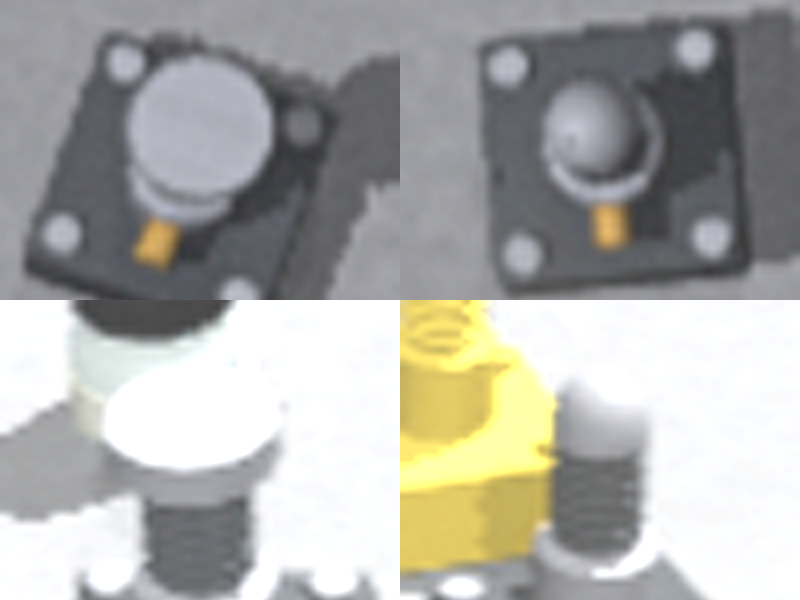

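The crops give the top-view centres as broad (319.7,172.7) and domed (240.5,222.7). The scene-view centre for broad is about (216.6,207.4).

```bash
cat > h.py <<'E'
import numpy as np, cv2
from workcell import readout, vision
def cast(n,u,v,z,o=None):
    p=vision.camera_params(n)
    d=np.array([(u-p["cx"])/p["fx"],(v-p["cy"])/p["fy"],1])
    if n=="wrist":
        R=cv2.Rodrigues(o["orientation"])[0]; H=p["hand_eye"]
        C=R@H[:3,3]+o["ee_pos"]; d=R@H[:3,:3]@d
    else:
        R=cv2.Rodrigues(p["rvec"])[0]; C=-R.T@p["tvec"]; d=R.T@d
    return np.round(C+d*(z-C[2])/d[2],1)
def proj(n,X,o):
    p=vision.camera_params(n); H=p["hand_eye"]; R=cv2.Rodrigues(o["orientation"])[0]
    c=H[:3,:3].T@(R.T@(np.array(X)-o["ee_pos"])-H[:3,3])
    return c[0]/c[2]*p["fx"]+p["cx"],c[1]/c[2]*p["fy"]+p["cy"]
E
python3 - <<'E'
from h import *
print(cast("top",319.7,172.7,116),cast("scene",216.6,207.4,116))
print(cast("top",240.5,222.7,109),cast("scene",284.1,165,115))
print("hollow",cast("top",388,228,116),"narrow",cast("top",177,189,119))
E
```

```text
[ 617.3 -114.9  116. ] [ 617.9 -115.8  116. ]
[500.1  77.4 109. ] [508.6  73.6 115. ]
hollow [ 480.8 -271.1  116. ] narrow [583.1 229.5 119. ]
```

Call:
{"fn": "servo_tool", "kwargs": {"plan": [[[1, 0.62, 0.765, 0, 0, 0, 0], [1, 0.62, 0.765, 0, 0, 0, 0], [1, 0.62, 0.765, 0, 0, 0, 0], [1, 0.62, 0.765, 0, 0, 0, 0], [1, 0.62, 0.765, 0, 0, 0, 0]]]}}

```text
t: 0.52
ee_pos: [370.2, -420.1, 302.4]
orientation: [-3.077, -0.629, 0.0]
ft_force: [0.9, -0.9, 0.3]
width: 57.9
grasp_force: 0.0
```

Call:
{"fn": "servo_tool", "kwargs": {"plan": [[[1, 0.62, 0.765, 0, 0, 0, 0], [1, 0.62, 0.765, 0, 0, 0, 0], [1, 0.62, 0.765, 0, 0, 0, 0], [1, 0.62, 0.765, 0, 0, 0, 0], [1, 0.62, 0.765, 0, 0, 0, 0]]]}}

```text
t: 0.93
ee_pos: [494.3, -266.9, 302.5]
orientation: [-3.077, -0.63, 0.001]
ft_force: [1.4, -0.4, 0.2]
width: 24.7
grasp_force: 0.0
```

Call:
{"fn": "servo_tool", "kwargs": {"plan": [[[1, 0.62, 0.765, 0, 0, 0, 0], [1, 0.62, 0.765, 0, 0, 0, 0], [1, 0.62, 0.765, 0, 0, 0, 0], [1, 0.62, 0.765, 0, 0, 0, 0], [1, 0.62, 0.765, 0, 0, 0, 0]]]}}

```text
t: 1.35
ee_pos: [618.3, -113.9, 302.3]
orientation: [-3.078, -0.63, 0.001]
ft_force: [0.2, -0.5, 0.5]
width: 0.6
grasp_force: 0.0
```

Call:
{"fn": "servo_tool", "kwargs": {"plan": [[[1, 0, 0, 0, 0, 0, 0], [1, 0, 0, 0, 0, 0, 0]]]}}

```text
t: 1.52
ee_pos: [618.3, -113.9, 302.0]
orientation: [-3.076, -0.635, 0.001]
ft_force: [-0.3, 1.0, -0.3]
width: 0.6
grasp_force: 0.0
```

```bash
python3 - <<'E'
from h import *
o=readout.get_obs(); im=vision.get_image("wrist")
print(o["t"],o["ee_pos"],o["orientation"],o["ft_force"],o["width"])
print(proj("wrist",(617.5,-115.3,116),o), proj("wrist",(502,77,110),o))
R=cv2.Rodrigues(o["orientation"])[0]; print("tip",proj("wrist",o["ee_pos"]+R@[0,0,80],o),R[:,2])
cv2.imwrite("pics/w1.png",im[:,:,::-1])
E
```

```text
1.5167 [ 618.25694895 -113.91176363  302.0016329 ] [-3.07641509e+00 -6.35199149e-01  1.20764472e-03] [-0.30927532  0.96391272 -0.2990857 ] 0.6380211363245946
(np.float64(256.1100147882716), np.float64(188.83608163959462)) (np.float64(-6.792202380862989), np.float64(220.65668364189952))
tip (np.float64(255.14610091756327), np.float64(245.24348173330208)) [-8.10773148e-04  1.24347955e-04 -9.99999664e-01]
```

View pics/w1.png

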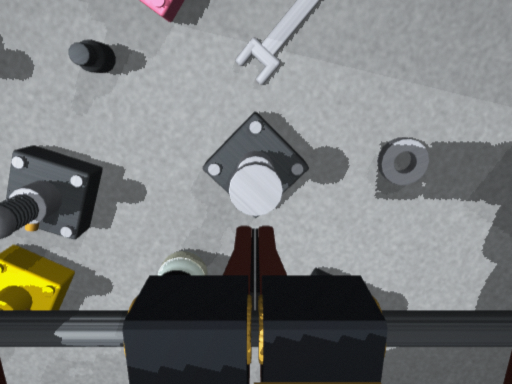

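The wrist view shows the solid broad cap centred at about (256,189), exactly where I predicted, with the closed fingertips just below it. The position is confirmed, so I'll descend.

Call:
{"fn": "servo_tool", "kwargs": {"plan": [[[1, 0, 0, -0.8, 0, 0, 0], [1, 0, 0, -0.8, 0, 0, 0], [1, 0, 0, -0.6, 0, 0, 0], [1, 0, 0, -0.2, 0, 0, 0], [1, 0, 0, 0, 0, 0, 0]]]}}

```text
t: 1.98
ee_pos: [615.5, -116.7, 204.4]
orientation: [-3.076, -0.627, 0.007]
ft_force: [-0.5, -0.6, -0.4]
width: 0.5
grasp_force: 0.0
```

Call:
{"fn": "servo_tool", "kwargs": {"plan": [[[1, 0, 0, -0.05, 0, 0, 0], [1, 0, 0, -0.05, 0, 0, 0], [1, 0, 0, -0.05, 0, 0, 0], [1, 0, 0, -0.05, 0, 0, 0], [1, 0, 0, 0, 0, 0, 0]]]}}

```text
t: 2.4
ee_pos: [617.7, -115.8, 199.2]
orientation: [3.077, 0.63, 0.001]
ft_force: [-0.7, 0.2, -0.1]
width: 0.3
grasp_force: 0.0
```

Call:
{"fn": "servo_tool", "kwargs": {"plan": [[[1, 0, 0, -0.05, 0, 0, 0], [1, 0, 0, -0.05, 0, 0, 0], [1, 0, 0, -0.05, 0, 0, 0], [1, 0, 0, 0, 0, 0, 0], [1, 0, 0, 0, 0, 0, 0]]]}}

```text
t: 2.82
ee_pos: [617.9, -115.7, 192.9]
orientation: [3.077, 0.63, 0.001]
ft_force: [0.6, -0.7, 3.2]
width: 0.7
grasp_force: 1.5
```

```bash
python3 - <<'E'
from h import *
o=readout.get_obs(); print(o["t"],o["ee_pos"],o["ft_force"])
im=vision.get_image("scene")
cv2.imwrite("pics/s1.png",cv2.resize(im[150:270,160:310,::-1],None,fx=5,fy=5,interpolation=cv2.INTER_CUBIC))
E
```

```text
2.8167 [ 617.93581413 -115.70885419  192.88577589] [ 0.63085923 -0.65393532  3.24270817]
```

View pics/s1.png

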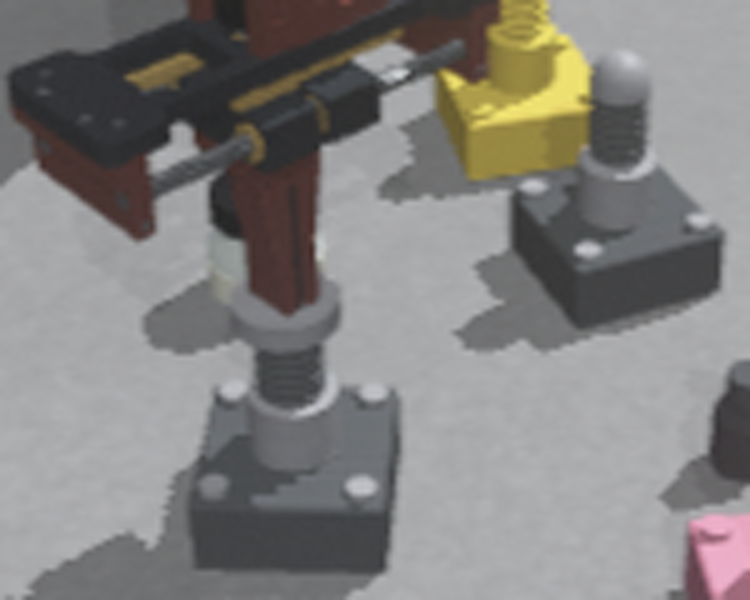

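The picture shows the fingertips centred on the broad cap, just starting to press; force and height agree on about 3 mm. I'll press 7 mm more and hold.

Call:
{"fn": "servo_tool", "kwargs": {"plan": [[[1, 0, 0, -0.05, 0, 0, 0], [1, 0, 0, -0.05, 0, 0, 0], [1, 0, 0, -0.05, 0, 0, 0], [1, 0, 0, -0.025, 0, 0, 0], [1, 0, 0, 0, 0, 0, 0]]]}}

```text
t: 3.28
ee_pos: [617.9, -115.7, 185.6]
orientation: [3.078, 0.63, 0.001]
ft_force: [1.2, 0.2, 5.1]
width: 0.1
grasp_force: 2.4
```

Call:
{"fn": "servo_tool", "kwargs": {"plan": [[[1, 0, 0, 0, 0, 0, 0], [1, 0, 0, 0, 0, 0, 0], [1, 0, 0, 0, 0, 0, 0], [1, 0, 0, 0, 0, 0, 0], [1, 0, 0, 0, 0, 0, 0]]]}}

```text
t: 3.7
ee_pos: [617.9, -115.7, 185.9]
orientation: [3.078, 0.63, 0.001]
ft_force: [3.5, 0.8, 4.6]
width: 0.1
grasp_force: 2.4
```

Call:
{"fn": "servo_tool", "kwargs": {"plan": [[[1, 0, 0, 0, 0, 0, 0], [1, 0, 0, 0, 0, 0, 0], [1, 0, 0, 0, 0, 0, 0], [1, 0, 0, 0, 0, 0, 0], [1, 0, 0, 0, 0, 0, 0]]]}}

```text
t: 4.12
ee_pos: [617.8, -115.7, 185.8]
orientation: [3.078, 0.63, 0.001]
ft_force: [3.1, 0.4, 4.9]
width: 0.3
grasp_force: 2.4
```

Call:
{"fn": "servo_tool", "kwargs": {"plan": [[[1, 0, 0, 0, 0, 0, 0], [1, 0, 0, 0, 0, 0, 0], [1, 0, 0, 0, 0, 0, 0], [1, 0, 0, 0, 0, 0, 0]]]}}

```text
t: 4.45
ee_pos: [617.8, -115.7, 185.8]
orientation: [3.078, 0.63, 0.001]
ft_force: [3.2, 0.5, 4.8]
width: 0.4
grasp_force: 2.4
```

Held over a second at 10 mm (4.8 N). Releasing.

Call:
{"fn": "servo_tool", "kwargs": {"plan": [[[1, 0, 0, 0.05, 0, 0, 0], [1, 0, 0, 0.08, 0, 0, 0], [1, 0, 0, 0.1, 0, 0, 0], [1, 0, 0, 0.15, 0, 0, 0], [1, 0, 0, 0.3, 0, 0, 0]]]}}

```text
t: 4.87
ee_pos: [615.5, -115.4, 211.5]
orientation: [-3.076, -0.63, 0.009]
ft_force: [0.5, 0.5, 0.3]
width: 0.3
grasp_force: 0.0
```

Call:
{"fn": "servo_tool", "kwargs": {"plan": [[[1, 0, 0, 0.7, 0, 0, 0], [1, 0, 0, 0.8, 0, 0, 0], [1, 0, 0, 0.8, 0, 0, 0], [1, -0.5, 0.7, 0, 0, 0, 0], [1, -0.5, 0.8, 0, 0, 0, 0]]]}}

```text
t: 5.28
ee_pos: [577.8, -56.6, 307.5]
orientation: [3.077, 0.625, 0.005]
ft_force: [-0.4, 0.5, -0.8]
width: 0.4
grasp_force: 0.0
```

Call:
{"fn": "servo_tool", "kwargs": {"plan": [[[1, -0.5, 0.8, 0, 0, 0, 0], [1, -0.5, 0.8, 0, 0, 0, 0], [1, -0.5, 0.8, 0, 0, 0, 0], [1, -0.3, 0.8, 0, 0, 0, 0], [1, 0, 0, 0, 0, 0, 0]]]}}

```text
t: 5.7
ee_pos: [502.1, 75.9, 305.0]
orientation: [-3.075, -0.635, 0.005]
ft_force: [0.4, 0.4, -0.2]
width: 0.4
grasp_force: 0.0
```

Call:
{"fn": "servo_tool", "kwargs": {"plan": [[[1, 0, 0, 0, 0, 0, 0], [1, 0, 0, 0, 0, 0, 0]]]}}

```text
t: 5.87
ee_pos: [505.4, 72.2, 305.2]
orientation: [3.077, 0.631, -0.001]
ft_force: [0.3, 0.2, -0.4]
width: 0.3
grasp_force: 0.0
```

```bash
python3 - <<'E'
from h import *
o=readout.get_obs(); im=vision.get_image("wrist")
print(o["t"],o["ee_pos"],o["ft_force"])
print(proj("wrist",(502,77,108),o))
cv2.imwrite("pics/w2.png",im[:,:,::-1])
cv2.imwrite("pics/s2.png",vision.get_image("scene")[:,:,::-1])
cv2.imwrite("pics/t2.png",vision.get_image("top")[:,:,::-1])
E
```

```text
5.8667 [505.36659343  72.15853901 305.21494045] [ 0.31868012  0.21661385 -0.4403039 ]
(np.float64(247.814433780489), np.float64(185.02936943064412))
```

View pics/w2.png

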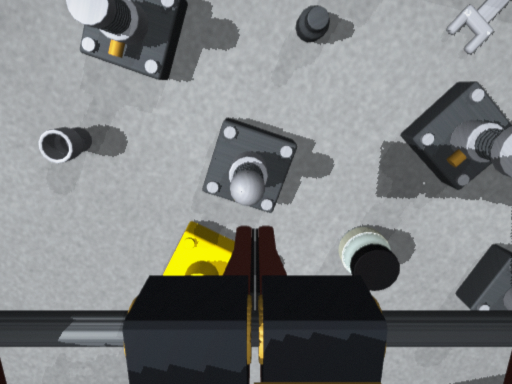

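The dome is at about (247,184) in the wrist view, near the prediction of (248,185). I'll measure it more precisely.

```bash
python3 - <<'E'
from h import *
g=cv2.cvtColor(cv2.imread("pics/w2.png"),cv2.COLOR_BGR2GRAY)[150:220,210:285]
g=cv2.resize(g,None,fx=4,fy=4,interpolation=cv2.INTER_CUBIC)
c=cv2.HoughCircles(g,cv2.HOUGH_GRADIENT_ALT,1.5,20,param1=200,param2=0.5,minRadius=40,maxRadius=95); print(c)
o=readout.get_obs()
for x,y,r in (c[0] if c is not None else []):
    u,v=210+x/4-.4,150+y/4-.4; print(u,v,r/4,cast("wrist",u,v,108,o))
gg=cv2.resize(cv2.imread("pics/w2.png")[150:220,210:285],None,fx=4,fy=4)
s=cv2.resize(cv2.imread("pics/s2.png")[140:270,100:310],None,fx=2,fy=2)
b=np.zeros((280,420+300,3),np.uint8); b[:280,:300]=gg; b[:260,300:]=s; cv2.imwrite("pics/c2.png",b)
E
```

```text
None
```

View pics/c2.png

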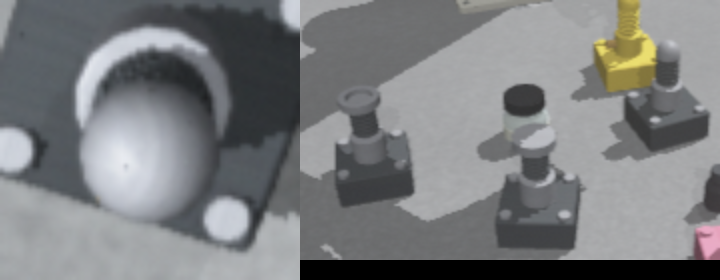

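```bash
python3 - <<'E'
from h import *
o=readout.get_obs()
print(cast("wrist",246.6,187.85,108,o),"dot",cast("wrist",241.4,191.1,123,o),cast("top",237.8,224.3,123),"top centre",cast("top",240.5,222.7,108),o["ee_pos"])
E
```

```text
[500.   76.2 108. ] dot [500.1  80.4 123. ] [494.6  82.7 123. ] top centre [500.2  77.5 108. ] [505.92771322  71.32297105 304.90796202]
```

Call:
{"fn": "servo_tool", "kwargs": {"plan": [[[1, -0.14, 0.125, -0.75, 0, 0, 0], [1, 0, 0, -0.8, 0, 0, 0], [1, 0, 0, -0.6, 0, 0, 0], [1, 0, 0, -0.2, 0, 0, 0], [1, 0, 0, 0, 0, 0, 0]]]}}

```text
t: 6.43
ee_pos: [499.1, 76.4, 208.9]
orientation: [-3.078, -0.628, 0.007]
ft_force: [-0.2, 0.7, -0.5]
width: 0.2
grasp_force: 0.0
```

Call:
{"fn": "servo_tool", "kwargs": {"plan": [[[1, 0, 0, 0, 0, 0, 0], [1, 0, 0, 0, 0, 0, 0], [1, 0, 0, 0, 0, 0, 0]]]}}

```text
t: 6.68
ee_pos: [501.0, 77.2, 212.3]
orientation: [3.078, 0.629, 0.004]
ft_force: [0.9, -0.4, -0.6]
width: 0.3
grasp_force: 0.0
```

Call:
{"fn": "servo_tool", "kwargs": {"plan": [[[1, 0, 0, -0.1, 0, 0, 0], [1, 0, 0, -0.1, 0, 0, 0], [1, 0, 0, -0.05, 0, 0, 0], [1, 0, 0, -0.05, 0, 0, 0], [1, 0, 0, 0, 0, 0, 0]]]}}

```text
t: 7.1
ee_pos: [500.5, 77.4, 198.9]
orientation: [3.078, 0.63, 0.002]
ft_force: [2.0, -0.2, 3.2]
width: 0.2
grasp_force: 1.6
```

Call:
{"fn": "servo_tool", "kwargs": {"plan": [[[1, 0, 0, 0, 0, 0, 0]]]}}

```text
t: 7.18
ee_pos: [500.5, 77.4, 199.1]
orientation: [3.078, 0.63, 0.001]
ft_force: [1.0, -0.5, 2.1]
width: 0.4
grasp_force: 1.6
```

Call:
{"fn": "servo_tool", "kwargs": {"plan": [[[1, 0, 0, -0.05, 0, 0, 0], [1, 0, 0, -0.05, 0, 0, 0], [1, 0, 0, -0.03, 0, 0, 0], [1, 0, 0, -0.02, 0, 0, 0], [1, 0, 0, 0, 0, 0, 0]]]}}

```text
t: 7.6
ee_pos: [500.4, 77.4, 192.9]
orientation: [3.078, 0.63, 0.001]
ft_force: [2.2, 0.6, 4.4]
width: 0.1
grasp_force: 2.3
```

Call:
{"fn": "servo_tool", "kwargs": {"plan": [[[1, 0, 0, 0, 0, 0, 0], [1, 0, 0, 0, 0, 0, 0], [1, 0, 0, 0, 0, 0, 0], [1, 0, 0, 0, 0, 0, 0], [1, 0, 0, 0, 0, 0, 0]]]}}

```text
t: 8.02
ee_pos: [500.2, 77.3, 193.0]
orientation: [3.078, 0.63, 0.001]
ft_force: [4.0, 1.1, 4.4]
width: 0.6
grasp_force: 2.3
```

Call:
{"fn": "servo_tool", "kwargs": {"plan": [[[1, 0, 0, 0, 0, 0, 0], [1, 0, 0, 0, 0, 0, 0], [1, 0, 0, 0, 0, 0, 0], [1, 0, 0, 0, 0, 0, 0], [1, 0, 0, 0, 0, 0, 0]]]}}

```text
t: 8.43
ee_pos: [500.0, 77.3, 192.9]
orientation: [-3.078, -0.63, -0.0]
ft_force: [4.0, 0.6, 5.4]
width: 0.5
grasp_force: 2.3
```

Call:
{"fn": "servo_tool", "kwargs": {"plan": [[[1, 0, 0, 0, 0, 0, 0], [1, 0, 0, 0, 0, 0, 0], [1, 0, 0, 0, 0, 0, 0], [1, 0, 0, 0, 0, 0, 0]]]}}

```text
t: 8.77
ee_pos: [500.0, 77.3, 192.9]
orientation: [-3.078, -0.63, 0.0]
ft_force: [4.2, 0.6, 5.2]
width: 0.7
grasp_force: 2.3
```

Held for over a second at 10 mm. Release and retreat.

Call:
{"fn": "servo_tool", "kwargs": {"plan": [[[1, 0, 0, 0.05, 0, 0, 0], [1, 0, 0, 0.08, 0, 0, 0], [1, 0, 0, 0.1, 0, 0, 0], [1, 0, 0, 0.15, 0, 0, 0], [1, 0, 0, 0.3, 0, 0, 0]]]}}

```text
t: 9.18
ee_pos: [497.9, 77.0, 219.0]
orientation: [-3.077, -0.63, 0.009]
ft_force: [0.0, 0.7, 0.6]
width: 1.0
grasp_force: 0.0
```

Call:
{"fn": "servo_tool", "kwargs": {"plan": [[[1, 0, 0, 0.7, 0, 0, 0], [1, 0, 0, 0.8, 0, 0, 0], [1, 0, 0, 0.8, 0, 0, 0], [1, 0, 0, 0.2, 0, 0, 0], [1, 0, 0, 0, 0, 0, 0]]]}}

```text
t: 9.6
ee_pos: [500.2, 77.3, 322.2]
orientation: [3.078, 0.63, 0.005]
ft_force: [0.4, 0.5, 0.2]
width: -0.1
grasp_force: 0.0
```

Call:
{"fn": "servo_tool", "kwargs": {"plan": [[[1, 0, 0, 0, 0, 0, 0], [1, 0, 0, 0, 0, 0, 0], [1, 0, 0, 0, 0, 0, 0]]]}}

```text
t: 9.85
ee_pos: [498.9, 77.2, 318.2]
orientation: [-3.077, -0.63, 0.006]
ft_force: [-1.0, -0.4, 0.1]
width: 0.2
grasp_force: 0.0
```

```bash
python3 - <<'E'
from h import *
print(readout.get_obs()["ft_force"])
a=cv2.imread("pics/scene0.png"); b=np.ascontiguousarray(vision.get_image("scene")[:,:,::-1])
d=cv2.absdiff(a,b).max(2)
w=cv2.resize(np.hstack([x[130:290,100:390] for x in (b,cv2.merge([d]*3))]),None,fx=1.37,fy=1.37)
cv2.imwrite("pics/f.png",w)
E
```

```text
[-0.99844556 -0.38955165  0.14240165]
```

View pics/f.png

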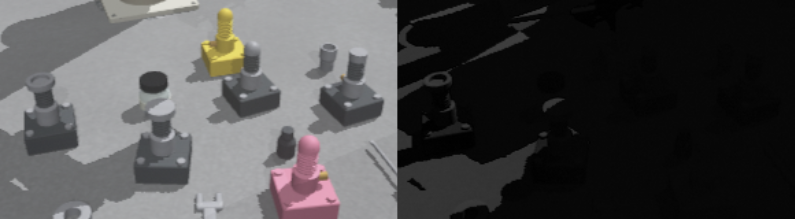

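The final view shows both caps back up. The only differences from the start are arm shadows, with no shifted edges. Handing in.

```bash
python3 -c "
from workcell import close_job
print(close_job())"
```

```text
the job is handed in; nothing more can be done
None
```

I pressed the broad cap and then the domed cap down about 10 mm each, held each for over a second and let them spring back; nothing else was touched, no shift shows in the final camera view, and the job is handed in.

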